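# Stock the trolley tray, gauge it and clamp it

## Task

Stock the cleaning trolley's supply tray: lay every soap carton and blade case flat inside the tray, so that nothing stands above its rim. Then slide the orange gauge bar all the way across the tray to prove it, and last of all turn the vise's T-handle clockwise until it has become clearly stiffer and the tray is clamped firmly in its cradle. Do not disturb the other things on the bench.

Things in the scene. Friction and masses are not known exactly. Their poses are not given: they have to be found in the camera images.
- cradle: Fixed aluminium cradle holding the tray; base plate 12 mm thick, 210 mm along x. Origin: on the table under the tray's place; z up. Blue fixed stop at its +y end (face at y = +145 mm, 62 mm high); side guides 38 mm high along y at x = +-80 to +-104 mm. Blue vise housing (85 x 74 mm, top at 65 mm) centred at y = -237 mm carries the T-handle.
- tray: Light grey open tray standing loose in the cradle with a few mm of play, long side along y. Outside 152 (x) x 282 (y) x 78 mm high, walls and floor 6 mm; inside 140 x 270 x 72 mm deep. 0.7 kg. Origin: centre of its underside; axes parallel to the cradle's. It need not be lifted.
- tray_in (a point): Centre of the tray's inner floor, 6 mm above its underside; axes as the tray. Fins 5 mm thick, 56 mm high, reaching 28 mm in from both side walls (the middle 84 mm stays free for fingers) at y = +-36.5 and +-108 mm mark three bays, centred at y = -73, 0, +73 mm, for packs lying along x. Two layers fit, but a carton on a carton stands 12 mm above the rim.
- gauge (a joint): Travel of the orange gauge bar along the cradle's +y, m: 0 to 0.015 at the start (parked beyond the tray's -y end, beside the vise), 0.334 at the end stop beyond the tray's other end. It crosses the tray 5 mm above the rim (underside 95 mm above the table, top 107 mm) and anything higher stops it. Friction 2 N; stays where it is left.
- gauge_grip (a point): Grip point on the gauge bar, 129 mm above the table: in the black upright tab in the middle of the bar, 40 mm along the cradle's x, 12 mm thick along its y, top 144 mm above the table. Axes parallel to the cradle's.
- screw (a joint): Angle of the vise screw, rad, 0 to 1 at the start; grows as the T-handle is turned clockwise seen from above; the jaw advances towards +y by 3 mm per rad. Friction 0.30 N m either way (so at rest the hand may feel it with either sign). Once the tray meets the stop, after 2.3 to 3.4 rad of turning, springs in the jaw load up: force +60 N and torque +0.18 N m per further rad.
- tee_grip (a point): Middle of the T-handle's cross bar, on the vertical screw axis, 125 mm above the table. The steel bar is 96 mm long along this point's x (which turns with it), 14 mm thick, 18 mm high, with red balls on its ends; the spindle below is 12 mm thick. Pinch it across from above.
- jaw: Vise jaw, steel block 110 mm wide with black rubber face, between the housing and the tray's -y end; its face lies 11 mm towards the cradle's +y from this origin. It clamps firmly from 45 N on (torque risen by 0.14 N m, handle about 0.75 rad past contact); a rise of 0.20 to 0.27 N m is a good final grip, held by friction when released (above 100 N it springs back to 100 N).
- carton1: First carton of soap refills, a brown card box with a blue band round it, 120 x 46 x 42 mm high as it lies (0.12 to 0.25 kg). Origin: centre of the underside; x along the 120 mm length, z up. It may be absent.
- carton2: Second carton of soap refills, a brown card box with a blue band round it, 120 x 46 x 42 mm high as it lies (0.12 to 0.25 kg). Origin: centre of the underside; x along the 120 mm length, z up. It may be absent.
- carton3: Third carton of soap refills, a brown card box with a blue band round it, 120 x 46 x 42 mm high as it lies (0.12 to 0.25 kg). Origin: centre of the underside; x along the 120 mm length, z up. It may be absent.
- case1: First scraper-blade case, a yellow plastic box with a black band round it, 120 x 46 x 24 mm high as it lies (0.07 to 0.14 kg). Origin: centre of the underside; x along the 120 mm length, z up. It may be absent.
- case2: Second scraper-blade case, a yellow plastic box with a black band round it, 120 x 46 x 24 mm high as it lies (0.07 to 0.14 kg). Origin: centre of the underside; x along the 120 mm length, z up. It may be absent.
- case3: Third scraper-blade case, a yellow plastic box with a black band round it, 120 x 46 x 24 mm high as it lies (0.07 to 0.14 kg). Origin: centre of the underside; x along the 120 mm length, z up. It may be absent.
- brush: Bystander: red scrubbing brush with white bristles, 160 x 50 x 44 mm. Origin: centre of its underside.
- jar: Bystander: jar with a green cap, 70 mm across, 85 mm tall. Origin: centre of its underside.
- scraper: Bystander: hand scraper with an orange handle and dark blade, 180 x 70 x 18 mm, lying flat. Origin: on its underside near the middle.
- pump: Bystander: round bottle with a white cap, 64 mm across, 150 mm tall. Origin: centre of its underside.
Mind the look-alikes: they are no part of the job. What is shaped like the carton3 but pink or turquoise is not meant.

How it is judged:
By the outcome, as a careful person would: the job done as asked, in the order asked, and still so for the second after the job is handed in, with the robot touching nothing.
Of carton1, carton2, carton3, case1, case2, case3 only 4 to 6 are there at a start; the rules pass over those that are not, and their reading is None.
At some moment in a run one of carton1, carton2, carton3 may be knocked a few centimetres aside while the robot is not near it.
Once in a run the grip may slacken for a moment while it holds something.
It also fails if it takes over 210 s, if anything falls off the work surface, if the arm or the gripper's body presses on something with over 40 N, if the wrist force passes 120 N, or if a joint passes its speed limit or range.

## Robot

A 6-joint arm with a two-finger parallel gripper is mounted at the origin on the work surface. World frame = base frame: x ahead of the robot, y to its left, z up, the work surface at z = 0. Lengths are in m, angles in rad, forces in N, time in s.
With the tool pointing down it reaches from about 0.35 to 0.8 m from the base axis. Payload 7.3 kg.
Tool frame: the origin (TCP) lies between the finger pads; the fingertips stand 22 mm ahead of it and the grasp point (between the pads) lies 3 mm ahead of it; z points along the fingers, y is the line along which they close (so a half turn about z gives the same grasp; the last joint's range is limited). The gripper opens to 85 mm and grips with 20 to 120 N. Pads are 22 mm wide; open, the fingers measure 114 mm over their backs; the gripper's body (76 mm by 85 mm) begins 54 mm behind the grasp point. The pads swing forward as they close: fully open they stand 13 mm farther back than shut.
Start: joints at [1.195, 0.342, 1.524, -0, 1.275, -0.146], TCP at [0.12, 0.511, 0.253] pointing down, gripper open.
Joint ranges: [-2.53, 2.53], [-0.77, 2.02], [0.04, 2.7], [-1, 4.14], [0.28, 2.66], [-3.11, 3.11]. Speed limits (rad/s): [2.57, 2.57, 3.14, 3.14, 3.14, 3.14].

## Interface

Orientations are given as a 3x3 rotation matrix whose columns are the frame's x, y, z axes.
In Python, from bench import robot gives the robot as it stands.
- The arm moves only by the shell command python3 -m pendant 'ROWS'. ROWS is JSON, a list that holds one entry, the list of rows, each a list of 7 numbers: the shift along the tool's x, y, z in cm, then the turn, a rotation vector about the tool's x, y, z in degrees, then the opening, from 0 (shut) to 1 (fully open). A call has 1 to 12 rows; each row shifts and turns the commanded pose from where the row before left it, along the tool's axes as they then stand; what a row does not reach is not made up. A row lasts 1/10 s, in which the tool goes at most 50 mm and 8.59 degrees, less where a joint would pass 70% of its speed; a pose out of reach is approached as far as the arm can. A call with a gripper value outside its range is refused whole. The fingers move at their own pace and stop on an object; the grip force is fixed at half the most. Time passes only in rows, so rows that do not move let the fingers close. It gives the time, the measured TCP pose, the force, the opening and the grip force at its end, in the units of the state.
- robot.read_state(): the state, without advancing time (a new reading comes with each control period).
- robot.camera(name): name is "scene" or "top" or "wrist"; returns (picture, depth): 400x640x3 uint8, red, green, blue; 400x640 float32, m along the optical axis (not along the pixel's ray), 0 where there is no reading.
- robot.calibration(name): a dict with "vfov" (degrees; the focal length in pixels is half the picture's height over the tangent of half this angle, whatever the lens; pixels are square), "cx", "cy" (the principal point, pixels), "rvec" (rotation vector, rad) and "tvec" (3), from world to camera coordinates, as OpenCV has them. Camera axes: x right, y down, z forward; pixel columns grow to the right and rows downward; lengths in m; the calibration is good to about 2 mm. A picture is of the moment at which its call begins: read the wrist's pose just before it. calibration takes no time and is no camera call; for the wrist camera it gives the pose at the moment of the call.
- robot.close_job(): hands the job in; it is judged then, once.
Trained networks look in the newest picture that a camera, given by its name, has taken for a name from the list of things; names that differ only in an ending like _2 or _b are one class to them, and where a whole thing is asked for, a point or a joint stands for the part that bears it (a point fixed in the world has none). Each returns a list of dicts, best first, with "confidence" (0 to 1); they miss things now and then, are a little off and sometimes report something else, mostly with a low value. They report only what shows in the picture. A call takes as long as a camera call. They do not tell look-alikes from the thing itself.
- robot.recognise(camera, thing): "bbox" ([centre column, centre row, width, height] in pixels, round what is visible of it).
- robot.outline_of(camera, thing): "mask" (400x640 bool, what is visible of it) and "bbox" ([centre column, centre row, width, height] in pixels, round what is visible of it).
The state is a dict: "time_s": time; "q": joint angles; "joint_vel": joint speeds; "effort": joint torques, N m; "tcp_pos": TCP position; "orientation": TCP orientation; "force": force on the tool from outside, world axes, zero at the start; "wrist_torque": the same for the moment, N m; "gripper_width": opening from 0.0 (shut) to 1.0 (fully open); "grasp_force": force on a finger pad.
Only numpy, scipy, OpenCV 4.12 (cv2) and the standard library are available. Lean on these libraries where they do the work, as an engineer would, in place of code of your own. Each camera call takes 0.05 s, during which the arm holds its last target. There are 200 camera calls.

## Working session

There is one attempt and no reset: what is moved stays moved. The work goes in short steps, Python scripts to look and compute and a shell command to move; the robot and the scene stay as the last step left them, time stands still between calls to the robot, and variables do not carry over. Pictures are saved under pics/ and viewed, at most 14 in all, crops included, and the job is handed in when it is done.

```bash
mkdir -p pics; ls; cat > h.py <<'E'
import numpy as np, cv2
from bench import robot
def cam(n):
    c=robot.calibration(n); p,d=robot.camera(n)
    R=cv2.Rodrigues(np.array(c["rvec"],float))[0]; t=np.array(c["tvec"],float).ravel()
    f=200/np.tan(np.radians(c["vfov"])/2)
    v,u=np.mgrid[0:400,0:640]
    P=np.dstack([(u-c["cx"])/f*d,(v-c["cy"])/f*d,d])
    W=(P-t)@R   # R^T (P-t)
    W[d==0]=np.nan
    return p,d,W
def save(p,n,box=None,s=1):
    if box: u0,u1,v0,v1=box; p=p[v0:v1,u0:u1]
    p=cv2.resize(p,None,fx=s,fy=s,interpolation=cv2.INTER_CUBIC)
    cv2.imwrite("pics/"+n,p[:,:,::-1])
E
python3 - <<'E'
from h import *
for n in("top","scene"):
    p,d,W=cam(n); save(p,n+"0.png"); np.save(n+".npy",W); print(n,{k:np.round(v,3) for k,v in robot.calibration(n).items()})
s=robot.read_state(); print(s)
E
```

```text
pics
top {'vfov': np.float64(54.231), 'cx': np.float64(312.196), 'cy': np.float64(202.742), 'rvec': array([ 2.189, -2.168,  0.11 ]), 'tvec': array([0.049, 0.553, 1.103])}
scene {'vfov': np.float64(56.516), 'cx': np.float64(318.6), 'cy': np.float64(189.497), 'rvec': array([ 2.039,  1.544, -0.544]), 'tvec': array([-0.217, -0.329,  1.35 ])}
{'time_s': 0.1, 'q': array([ 1.19499423e+00,  3.42693438e-01,  1.52493075e+00, -2.98012505e-05,
        1.27539868e+00, -1.46007275e-01]), 'joint_vel': array([-2.88444815e-04, -1.58212218e-03, -3.67021527e-03,  8.89509560e-04,
        9.31921142e-05, -9.20626092e-04]), 'effort': array([ 2.27483542e-03, -4.34451592e+01, -2.46490145e+01, -2.06137779e-04,
        4.62981974e-03,  2.08426513e-05]), 'tcp_pos': array([0.11945081, 0.51089063, 0.25267124]), 'orientation': array([[-9.73715086e-01,  2.27768926e-01, -4.98393512e-04],
       [ 2.27769401e-01,  9.73714179e-01, -1.34086559e-03],
       [ 1.79885313e-04, -1.41913985e-03, -9.99998977e-01]]), 'force': array([-0.38636995,  0.02045317,  0.57818912]), 'wrist_torque': array([ 0.03996383,  0.01847776, -0.03434094]), 'grasp_force': 0.0, 'gripper_width': 0.9986962711607432}
```

View pics/top0.png

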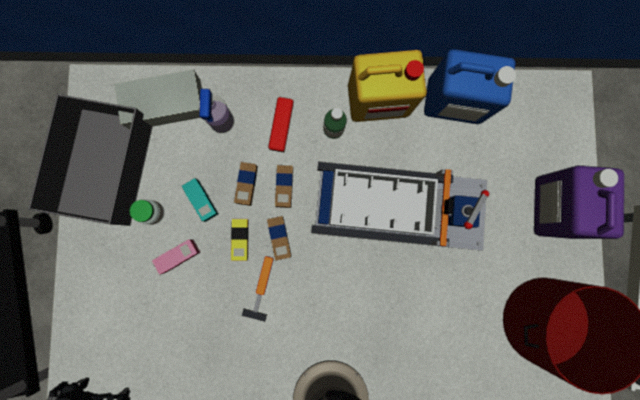

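View pics/scene0.png

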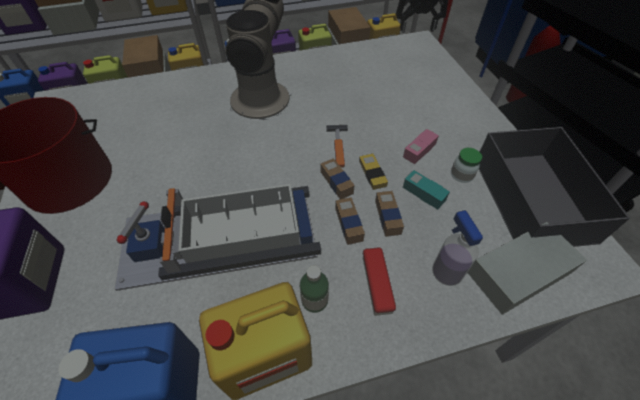

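Top view: cartons at (246,184), (284,187) and (279,238), and a yellow case at (240,240). The look-alikes are pink (176,257) and turquoise (200,200). The tray is empty at about (385,202), with the stop at its left (+y) end and the T-handle at (478,210). I'll measure the packs and the tray.

```bash
cat > m.py <<'E'
from h import *
from scipy import ndimage
def rect(xy):
    (c,(w,h),a)=cv2.minAreaRect((xy*1000).astype(np.float32)); 
    if w<h: w,h,a=h,w,a+90
    return np.round(c,1),round(w,1),round(h,1),round((a+90)%180-90,1)
def near(W,u,v,zlo,zhi):
    m=(W[...,2]>zlo)&(W[...,2]<zhi)
    L,n=ndimage.label(m); k=L[v,u]
    return W[L==k] if k else None
E
python3 - <<'E'
from m import *
W=np.load("top.npy")
print("table z",np.nanmedian(W[280:330,120:200,2]))
for n,u,v in(("A",246,178),("B",284,180),("C",279,235),("case",240,233),("pink",176,257),("turq",200,200),("brush",281,125),("jar",146,210),("scraper",264,275),("pump",218,115)):
    q=near(W,u,v,.012,.2)
    if q is None: print(n,W[v,u]);continue
    z=np.percentile(q[:,2],90); r=rect(q[q[:,2]>z-.006,:2]); print(n,len(q),round(z,4),r)
# tray rim
q=W[150:250,300:500].reshape(-1,3)
r=q[(q[:,2]>.083)&(q[:,2]<.093)]; print("rim",len(r),rect(r[:,:2]))
r=q[(q[:,2]>.1)&(q[:,2]<.112)]; print("bar",len(r),rect(r[:,:2]))
r=q[(q[:,2]>.118)&(q[:,2]<.15)]; print("hi",len(r),r[:,:2].mean(0) if len(r) else 0)
for n in("gauge","tee_grip","cradle","tray","carton1","case1"):
    for o in robot.outline_of("top",n): 
        m=o["mask"]; w=W[m]; print(n,round(o["confidence"],2),np.round(o["bbox"]),np.round(np.nanpercentile(w[:,2],[10,50,97]),3)); 
        if n=="tee_grip": 
            t=w[w[:,2]>.115]; print(rect(t[:,:2]), np.nanmax(w[:,2]))
E
```

```text
table z -0.0014308481818853542
A 738 0.0436 (array([607.5, 247.6]), 120.0, 47.6, -7.6)
B 692 0.0437 (array([600.9, 137. ]), 119.2, 46.6, -1.5)
C 717 0.0436 (array([451.9, 148.5]), 119.7, 46.7, 13.4)
case 699 0.0255 (array([445.4, 263.6]), 117.2, 47.5, 0.5)
pink 792 0.0432 (array([397.5, 440.6]), 120.5, 47.7, -58.8)
turq 766 0.0434 (array([559.1, 378.7]), 120.1, 47.1, 32.0)
brush 925 0.0452 (array([782.6, 147.7]), 157.4, 47.6, -9.9)
jar 11404 0.1177 (array([659.6, 546.6]), 512.3, 348.1, -89.9)
scraper 364 0.0188 (array([332.4, 193.1]), 134.8, 25.8, -13.6)
pump 11404 0.1177 (array([659.6, 546.6]), 512.3, 348.1, -89.9)
rim 757 (array([ 549.8, -188.9]), 376.9, 206.4, 84.9)
bar 446 (array([ 536. , -331.4]), 207.3, 86.3, -5.1)
hi 431 [ 0.53313885 -0.35461728]
gauge 0.77 [442. 207.  22.  76.] [0.09  0.105 0.144]
gauge 0.49 [246. 183.  24.  40.] [0.028 0.041 0.045]
tee_grip 0.7 [476. 210.  29.  38.] [0.078 0.131 0.136]
(array([ 530.8, -376.5]), 114.4, 20.8, -30.0) 0.13841585834709394
cradle 0.58 [400. 205. 176.  89.] [0.01  0.037 0.133]
cradle 0.48 [478. 208.  25.  40.] [0.078 0.131 0.136]
tray 0.59 [384. 203. 109.  64.] [0.015 0.018 0.09 ]
carton1 0.92 [283. 189.  20.  43.] [0.038 0.041 0.045]
carton1 0.83 [197. 200.  32.  37.] [0.035 0.041 0.045]
carton1 0.8 [177. 255.  47.  32.] [0.021 0.04  0.044]
carton1 0.77 [246. 183.  20.  38.] [0.037 0.041 0.045]
carton1 0.63 [279. 240.  28.  43.] [0.038 0.041 0.045]
case1 0.91 [239. 240.  18.  44.] [0.018 0.023 0.027]
```

```bash
cat >> m.py <<'E'
from scipy.spatial.transform import Rotation as Ro
def go(x,y,z,yaw,zt=None):
    """TCP target in mm, yaw = world angle of pack's long axis (tool -x); prints turn (tool rotvec deg) then shifts (cm) in turned tool axes"""
    s=robot.read_state(); a=np.radians(yaw); c,si=np.cos(a),np.sin(a)
    T=np.array([[-c,-si,0],[-si,c,0],[0,0,-1]]).T.copy(); T=np.column_stack([[-c,-si,0],[-si,c,0],[0,0,-1]])
    rv=np.degrees(Ro.from_matrix(s["orientation"].T@T).as_rotvec())
    d=T.T@(np.array([x,y,z])/1000-s["tcp_pos"])*100
    print("turn",np.round(rv,1),"shift cm",np.round(d,2))
def packs(cells):
    p,d,W=cam("top")
    for n,u,v in cells:
        q=near(W,u,v,.012,.2)
        if q is None: print(n,"none");continue
        z=np.percentile(q[:,2],90); print(n,len(q),round(z,4),rect(q[q[:,2]>z-.006,:2]))
    return p,W
E
python3 - <<'E'
from m import *
W=np.load("top.npy")
robot.camera("top")
a=np.radians(-5.1); ex=np.array([np.cos(a),np.sin(a)]); ey=np.array([-np.sin(a),np.cos(a)])
o=np.array([.5518,-.1404])
q=W[140:260,300:460].reshape(-1,3); q=q[q[:,2]>.083]; q=q[q[:,2]<.093]
l=(q[:,:2]-o)@np.column_stack([ex,ey])
print(np.histogram(l[:,0],bins=np.arange(-.1,.101,.004))); print(np.histogram(l[:,1],bins=np.arange(-.2,.2,.004)))
k=np.abs(l[:,1])<.1
for s in(-1,1):
    t=l[k&(l[:,0]*s>.05)]; print(s,np.median(t[:,0]),np.degrees(np.polyfit(t[:,1],t[:,0],1)[0]))
go(600.9,137,200,-1.5)
E
```

```text
(array([  1,   3,   0,   0,   0,   0,  81, 144,  11,   8,   6,  11,   5,
        10,   5,  10,   5,   8,   6,   9,   7,   6,   9,   5,  11,   5,
        10,   4,   9,   5,   7,   8,   8,  10,   6,   9,   4,   7,   7,
         9,   8,   5,  39, 146,  75,   0,   0,   0,   2,   3]), array([-1.00000000e-01, -9.60000000e-02, -9.20000000e-02, -8.80000000e-02,
       -8.40000000e-02, -8.00000000e-02, -7.60000000e-02, -7.20000000e-02,
       -6.80000000e-02, -6.40000000e-02, -6.00000000e-02, -5.60000000e-02,
       -5.20000000e-02, -4.80000000e-02, -4.40000000e-02, -4.00000000e-02,
       -3.60000000e-02, -3.20000000e-02, -2.80000000e-02, -2.40000000e-02,
       -2.00000000e-02, -1.60000000e-02, -1.20000000e-02, -8.00000000e-03,
       -4.00000000e-03,  8.32667268e-17,  4.00000000e-03,  8.00000000e-03,
        1.20000000e-02,  1.60000000e-02,  2.00000000e-02,  2.40000000e-02,
        2.80000000e-02,  3.20000000e-02,  3.60000000e-02,  4.00000000e-02,
        4.40000000e-02,  4.80000000e-02,  5.20000000e-02,  5.60000000e-02,
        6.00000000e-02,  6.40000000e-02,  6.80000000e-02,  7.20000000
[... 1900 characters left out ...]
.00000000e-02,  8.40000000e-02,
        8.80000000e-02,  9.20000000e-02,  9.60000000e-02,  1.00000000e-01,
        1.04000000e-01,  1.08000000e-01,  1.12000000e-01,  1.16000000e-01,
        1.20000000e-01,  1.24000000e-01,  1.28000000e-01,  1.32000000e-01,
        1.36000000e-01,  1.40000000e-01,  1.44000000e-01,  1.48000000e-01,
        1.52000000e-01,  1.56000000e-01,  1.60000000e-01,  1.64000000e-01,
        1.68000000e-01,  1.72000000e-01,  1.76000000e-01,  1.80000000e-01,
        1.84000000e-01,  1.88000000e-01,  1.92000000e-01,  1.96000000e-01]))
-1 -0.07103703490179251 0.1234063840974735
1 0.07454250687394609 0.15537816644667107
turn [ -0.   -0.  -11.7] shift cm [-49.1  -36.14   5.33]
```

```bash
python3 -m pendant '[[[0,0,0,0,0,-5.9,1],[0,0,0,0,0,-5.8,1],[-3.8,-2.8,0.3,0,0,0,1],[-3.8,-2.8,0.3,0,0,0,1],[-3.8,-2.8,0.3,0,0,0,1],[-3.8,-2.8,0.3,0,0,0,1],[-3.8,-2.8,0.3,0,0,0,1],[-3.8,-2.8,0.3,0,0,0,1],[-3.8,-2.8,0.3,0,0,0,1],[-3.8,-2.8,0.3,0,0,0,1],[-3.8,-2.8,0.3,0,0,0,1],[-3.8,-2.8,0.3,0,0,0,1]]]'
python3 -m pendant '[[[-3.8,-2.8,0.3,0,0,0,1],[-3.8,-2.8,0.3,0,0,0,1],[-3.5,-2.5,0.3,0,0,0,1],[0,0,0,0,0,0,1],[0,0,0,0,0,0,1]]]'
python3 - <<'E'
from m import *
p,W=packs([("A",246,178),("B",284,180),("C",279,235),("case",240,233)])
save(p,"top1.png")
p,d,W=cam("wrist"); save(p,"w1.png"); np.save("w1.npy",W)
go(600.9,137,200,-1.5); go(600.9,137,28,-1.5)
E
```

```text
time_s: 1.65
tcp_pos: [0.4937, 0.2201, 0.2234]
orientation: [[-1.0, 0.026, 0.0], [0.026, 1.0, 0.0], [-0.0, 0.0, -1.0]]
force: [1.1, 1.7, -0.6]
gripper_width: 0.999
grasp_force: 0.0
time_s: 2.15
tcp_pos: [0.6012, 0.1371, 0.2135]
orientation: [[-1.0, 0.027, -0.001], [0.027, 1.0, 0.0], [0.001, 0.0, -1.0]]
force: [-0.2, -0.1, 0.2]
gripper_width: 1.0
grasp_force: 0.0
A 259 0.0431 (array([587. , 238.9]), 81.9, 27.0, -6.1)
B none
C none
case none
turn [ 0.  -0.   0.1] shift cm [-0.06 -0.15  1.43]
turn [ 0.  -0.   0.1] shift cm [-0.06 -0.15 18.63]
```

View pics/w1.png

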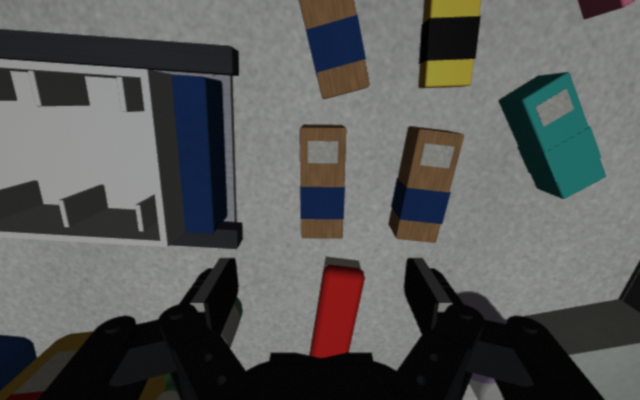

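The wrist view shows carton B (brown with a blue band, no pink or turquoise) at (322,182), A at (427,185), C at (335,45), the case at (450,40) and the turquoise look-alike at (553,135). B is brown, so it is a valid target, and I'll take a finer fix from the wrist depth.

```bash
cat >> m.py <<'E'
def fit(q):
    z=np.percentile(q[:,2],90); return len(q),round(z,4),rect(q[q[:,2]>z-.005,:2])
E
python3 - <<'E'
from m import *
W=np.load("w1.npy")
for u,v in((322,180),(427,185)): print(fit(near(W,u,v,.015,.07)))
W0=W[20:260,0:240].reshape(-1,3); r=W0[(W0[:,2]>.083)&(W0[:,2]<.096)]; print("rim",rect(r[:,:2]),r[:,:2].max(0),r[:,:2].min(0))
print("table",np.nanmedian(W[240:250,250:280,2]))
E
```

```text
(5000, np.float64(0.0434), (array([600.7, 138.9]), 120.1, 46.4, -2.0))
(5722, np.float64(0.0433), (array([606.8, 249.5]), 119.8, 47.9, -8.4))
rim (array([559. , -77.4]), 157.8, 152.6, 84.7) [0.64138881 0.00767914] [ 0.48044917 -0.16242911]
table 0.00035785770482270546
```

```bash
python3 -m pendant '[[[-0.05,-0.1,3.1,0,0,0,1],[0,0,3.1,0,0,0,1],[0,0,3.1,0,0,0,1],[0,0,3.1,0,0,0,1],[0,0,3.1,0,0,0,1],[0,0,2,0,0,0,1],[0,0,1,0,0,0,1],[0,0,0,0,0,0,0.3],[0,0,0,0,0,0,0.3],[0,0,0,0,0,0,0.3],[0,0,0,0,0,0,0.3],[0,0,0,0,0,0,0.3]]]'
python3 -m pendant '[[[0,0,0,0,0,0,0.3],[0,0,-2,0,0,0,0.3],[0,0,-3,0,0,0,0.3],[0,0,-3,0,0,0,0.3],[0,0,-3,0,0,0,0.3],[0,0,-3,0,0,0,0.3],[0,0,0,0,0,0,0.3]]]'
python3 - <<'E'
from m import *
go(560.1,-70.4,170,-5.2)
E
```

```text
time_s: 3.45
tcp_pos: [0.6027, 0.1371, 0.0313]
orientation: [[-1.0, 0.026, 0.003], [0.026, 1.0, 0.001], [-0.003, 0.001, -1.0]]
force: [0.1, 1.0, 6.5]
gripper_width: 0.526
grasp_force: 63.4
time_s: 4.15
tcp_pos: [0.6038, 0.137, 0.1743]
orientation: [[-1.0, 0.026, 0.009], [0.026, 1.0, 0.001], [-0.009, 0.001, -1.0]]
force: [0.9, 0.8, -0.9]
gripper_width: 0.53
grasp_force: 62.5
turn [0.1 0.5 3.7] shift cm [  2.48 -21.05   0.43]
```

```bash
python3 -m pendant '[[[0,0,0,0,0.3,3.7,0.3],[0.3,-2.5,0,0,0,0,0.3],[0.4,-3,0,0,0,0,0.3],[0.4,-3.5,0,0,0,0,0.3],[0.4,-3.5,0,0,0,0,0.3],[0.4,-3.5,0,0,0,0,0.3],[0.3,-3,0,0,0,0,0.3],[0.3,-2,0,0,0,0,0.3],[0,0,0,0,0,0,0.3],[0,0,0,0,0,0,0.3]]]'
python3 - <<'E'
from m import *
go(560.1,-70.4,52,-5.2)
p,d,W=cam("wrist"); save(p,"w2.png"); np.save("w2.npy",W)
E
```

```text
time_s: 5.15
tcp_pos: [0.5574, -0.0701, 0.1686]
orientation: [[-0.996, 0.091, -0.007], [0.091, 0.996, 0.001], [0.007, 0.001, -1.0]]
force: [0.5, 0.4, -2.2]
gripper_width: 0.529
grasp_force: 62.5
turn [ 0.  -0.4 -0. ] shift cm [-2.800e-01 -1.000e-02  1.166e+01]
```

View pics/w2.png

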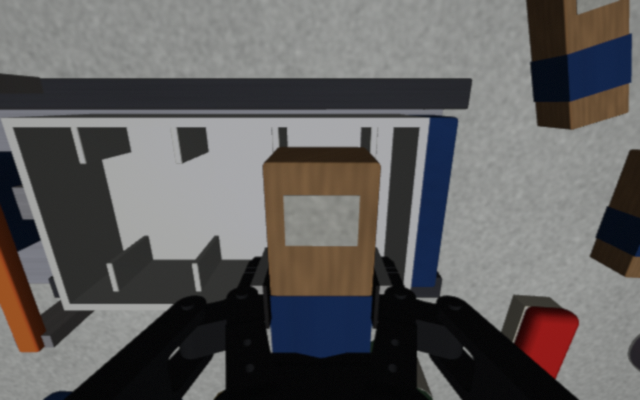

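Carton B is firmly held over the +y bay, between the fins at (280,140) and (370,140). Lowering it now.

```bash
python3 -m pendant '[[[-0.3,0,2.5,0,-0.4,0,0.3],[0,0,2.5,0,0,0,0.3],[0,0,2.5,0,0,0,0.3],[0,0,2,0,0,0,0.3],[0,0,1.2,0,0,0,0.3],[0,0,0.8,0,0,0,0.3],[0,0,0.3,0,0,0,0.3],[0,0,0,0,0,0,0.3]]]'
python3 - <<'E'
from m import *
go(560.1,-70.4,50,-5.2)
E
```

```text
time_s: 6.0
tcp_pos: [0.5611, -0.0702, 0.0516]
orientation: [[-0.996, 0.09, 0.002], [0.09, 0.996, -0.0], [-0.002, -0.0, -1.0]]
force: [0.4, 1.0, -1.7]
gripper_width: 0.526
grasp_force: 62.5
turn [-0.   0.1  0.1] shift cm [ 0.1  -0.03  0.16]
```

```bash
python3 -m pendant '[[[0,0,0.15,0,0,0,0.3],[0,0,0,0,0,0,0.66],[0,0,0,0,0,0,0.66],[0,0,0,0,0,0,0.66],[0,0,-1,0,0,0,0.66],[0,0,-2.5,0,0,0,0.66],[0,0,-3,0,0,0,0.66],[0,0,-3,0,0,0,0.66],[0,0,-3,0,0,0,1],[0,0,-3,0,0,0,1],[0,0,0,0,0,0,1]]]'
python3 - <<'E'
from m import *
go(607,248.5,200,-8.0)
p,d,W=cam("wrist"); save(p,"w3.png")
q=near(W,320,250,.052,.075); print(fit(q) if q is not None else W[250,320])
q=W.reshape(-1,3); r=q[(q[:,2]>.086)&(q[:,2]<.096)&(abs(q[:,0]-.55)<.09)]; print("rim",rect(r[:,:2]))
E
```

```text
time_s: 7.1
tcp_pos: [0.5627, -0.0709, 0.2104]
orientation: [[-0.996, 0.09, 0.011], [0.09, 0.996, -0.003], [-0.011, -0.002, -1.0]]
force: [-0.4, -0.6, -0.6]
gripper_width: 0.999
grasp_force: 0.0
turn [-0.1  0.6  2.8] shift cm [ 0.06 32.24  1.04]
(7255, np.float64(0.0738), (array([ 554.1, -140.8]), 272.2, 140.4, 84.9))
rim (array([ 564.3, -152.9]), 305.9, 177.2, 84.7)
```

View pics/w3.png

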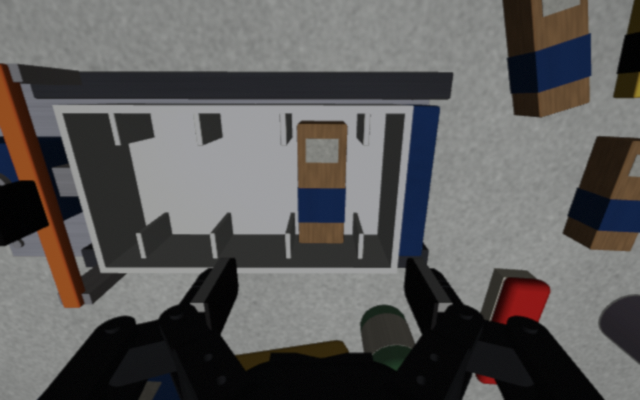

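Carton B lies flat in the +y bay at (322,182). Next is A.

```bash
python3 -m pendant '[[[0,2,0,0,0.6,2.8,1],[0,3.5,0.1,0,0,0,1],[0,4,0.1,0,0,0,1],[0,4,0.1,0,0,0,1],[0,4,0.1,0,0,0,1],[0,4,0.1,0,0,0,1],[0,4,0.1,0,0,0,1],[0,3.5,0.1,0,0,0,1],[0,2.2,0,0,0,0,1],[0,1,0,0,0,0,1],[0,0,0,0,0,0,1],[0,0,0,0,0,0,1]]]'
python3 - <<'E'
from m import *
p,d,W=cam("wrist"); np.save("w4.npy",W); save(p,"w4.png")
for u in range(280,370,20):
    q=near(W,u,185,.015,.07)
    if q is not None: print(u,fit(q),np.median(p[170:180,u-5:u+5].reshape(-1,3),0))
go(607,248.5,29,-8.0)
E
```

```text
time_s: 8.35
tcp_pos: [0.604, 0.2476, 0.1974]
orientation: [[-0.99, 0.139, -0.01], [0.139, 0.99, 0.0], [0.01, -0.001, -1.0]]
force: [-0.3, -0.9, 0.9]
gripper_width: 0.996
grasp_force: 0.0
320 (5479, np.float64(0.0434), (array([606.8, 249.4]), 119.1, 46.8, -8.0)) [87. 67. 45.]
340 (5479, np.float64(0.0434), (array([606.8, 249.4]), 119.1, 46.8, -8.0)) [84. 64. 43.]
turn [-0.1 -0.5 -0. ] shift cm [-0.27  0.16 16.86]
```

```bash
python3 -m pendant '[[[-0.2,0.2,3,0,-0.5,0,1],[0,0,3,0,0,0,1],[0,0,3,0,0,0,1],[0,0,3,0,0,0,1],[0,0,2.5,0,0,0,1],[0,0,1.5,0,0,0,1],[0,0,0.7,0,0,0,1],[0,0,0,0,0,0,0.3],[0,0,0,0,0,0,0.3],[0,0,0,0,0,0,0.3],[0,0,0,0,0,0,0.3],[0,0,0,0,0,0,0.3]]]'
python3 -m pendant '[[[0,0,0,0,0,0,0.3],[0,0,-2,0,0,0,0.3],[0,0,-3,0,0,0,0.3],[0,0,-3,0,0,0,0.3],[0,0,-3,0,0,0,0.3],[0,0,-3,0,0,0,0.3],[0,0,0,0,0,0,0.3]]]'
python3 - <<'E'
from m import *
go(553.8,-142,170,-5.1)
E
```

```text
time_s: 9.6
tcp_pos: [0.6072, 0.2506, 0.0326]
orientation: [[-0.99, 0.138, 0.003], [0.138, 0.99, 0.0], [-0.003, 0.001, -1.0]]
force: [-0.5, 0.4, 6.1]
gripper_width: 0.528
grasp_force: 63.6
time_s: 10.3
tcp_pos: [0.6081, 0.2511, 0.1759]
orientation: [[-0.99, 0.138, 0.008], [0.138, 0.99, 0.002], [-0.008, 0.003, -1.0]]
force: [0.2, -0.3, -1.8]
gripper_width: 0.533
grasp_force: 63.0
turn [ 0.2  0.5 -2.8] shift cm [  1.92 -39.64   0.59]
```

```bash
python3 -m pendant '[[[0,0,0,0,0.4,-2.8,0.3],[0.1,-2.5,0,0,0,0,0.3],[0.2,-4,0,0,0,0,0.3],[0.2,-4.2,0,0,0,0,0.3],[0.2,-4.2,0,0,0,0,0.3],[0.2,-4.2,0,0,0,0,0.3],[0.2,-4.2,0,0,0,0,0.3],[0.2,-4.2,0,0,0,0,0.3],[0.2,-4.2,0,0,0,0,0.3],[0.2,-4,0,0,0,0,0.3],[0.2,-2.5,0,0,0,0,0.3],[0,-1.4,0,0,0,0,0.3]]]'
python3 -m pendant '[[[0,0,0,0,0,0,0.3],[0,0,0,0,0,0,0.3]]]'
python3 - <<'E'
from m import *
go(553.8,-142,53,-5.1)
E
```

```text
time_s: 11.5
tcp_pos: [0.5505, -0.1442, 0.1697]
orientation: [[-0.996, 0.092, -0.009], [0.092, 0.996, 0.001], [0.009, 0.0, -1.0]]
force: [0.0, 1.5, -2.3]
gripper_width: 0.527
grasp_force: 62.8
time_s: 11.7
tcp_pos: [0.5515, -0.1414, 0.1704]
orientation: [[-0.996, 0.09, -0.008], [0.09, 0.996, 0.002], [0.008, 0.001, -1.0]]
force: [1.0, -0.5, -2.3]
gripper_width: 0.527
grasp_force: 62.8
turn [ 0.  -0.5 -0.1] shift cm [-0.24 -0.04 11.74]
```

```bash
python3 -m pendant '[[[-0.15,0,2.5,0,-0.5,0,0.3],[0,0,2.5,0,0,0,0.3],[0,0,2.5,0,0,0,0.3],[0,0,2,0,0,0,0.3],[0,0,1.2,0,0,0,0.3],[0,0,0.7,0,0,0,0.3],[0,0,0.2,0,0,0,0.3],[0,0,0,0,0,0,0.3]]]'
python3 -m pendant '[[[0,0,0.15,0,0,0,0.3],[0,0,0,0,0,0,0.64],[0,0,0,0,0,0,0.64],[0,0,0,0,0,0,0.64],[0,0,-1,0,0,0,0.64],[0,0,-2.5,0,0,0,0.64],[0,0,-3,0,0,0,0.64],[0,0,-3,0,0,0,0.64],[0,0,-3,0,0,0,1],[0,0,-3,0,0,0,1],[0,0,0,0,0,0,1]]]'
python3 - <<'E'
from m import *
p,d,W=cam("wrist"); save(p,"w5.png")
go(451.9,148.5,200,13.4)
E
```

```text
time_s: 12.5
tcp_pos: [0.5535, -0.1423, 0.0554]
orientation: [[-0.996, 0.09, 0.003], [0.09, 0.996, -0.0], [-0.003, -0.0, -1.0]]
force: [-0.3, 0.3, -1.9]
gripper_width: 0.529
grasp_force: 62.9
time_s: 13.6
tcp_pos: [0.5548, -0.1432, 0.214]
orientation: [[-0.996, 0.09, 0.011], [0.09, 0.996, -0.004], [-0.011, -0.003, -1.0]]
force: [0.1, -0.1, -0.9]
gripper_width: 1.0
grasp_force: 0.0
turn [ -0.2   0.4 -18.6] shift cm [ 3.16 30.7   1.15]
```

View pics/w5.png

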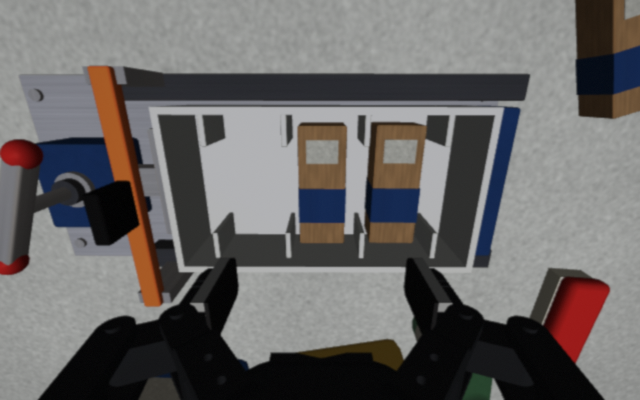

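A and B lie flat in the middle (322,182) and +y (397,182) bays. Next is C.

```bash
python3 -m pendant '[[[0,0,0,0,0.4,-6.2,1],[0,0,0,0,0,-6.2,1],[0.2,2,0,0,0,-6.2,1],[0.3,3.5,0.1,0,0,0,1],[0.4,4,0.1,0,0,0,1],[0.5,4,0.1,0,0,0,1],[0.5,4,0.2,0,0,0,1],[0.5,4,0.2,0,0,0,1],[0.4,4,0.2,0,0,0,1],[0.2,3,0.1,0,0,0,1],[0.1,2,0,0,0,0,1],[0,0,0,0,0,0,1]]]'
python3 -m pendant '[[[0,0,0,0,0,0,1],[0,0,0,0,0,0,1]]]'
python3 - <<'E'
from m import *
p,d,W=cam("wrist"); save(p,"w6.png")
for u in range(280,370,20):
    q=near(W,u,185,.015,.07)
    if q is not None: print(u,fit(q),np.median(p[170:180,u-5:u+5].reshape(-1,3),0))
go(451.9,148.5,30,13.4)
E
```

```text
time_s: 14.85
tcp_pos: [0.4524, 0.1495, 0.1983]
orientation: [[-0.972, -0.235, -0.007], [-0.235, 0.972, 0.0], [0.007, 0.002, -1.0]]
force: [0.2, -0.7, 0.4]
gripper_width: 1.002
grasp_force: 0.0
time_s: 15.05
tcp_pos: [0.454, 0.1468, 0.1987]
orientation: [[-0.973, -0.231, -0.006], [-0.231, 0.973, -0.0], [0.006, 0.001, -1.0]]
force: [0.5, -0.6, -0.3]
gripper_width: 0.999
grasp_force: 0.0
320 (5492, np.float64(0.0434), (array([451.1, 150.5]), 119.5, 46.3, 12.5)) [95. 72. 49.]
340 (5492, np.float64(0.0434), (array([451.1, 150.5]), 119.5, 46.3, 12.5)) [93. 71. 47.]
turn [ 0.1 -0.3 -0. ] shift cm [ 0.17  0.23 16.88]
```

```bash
python3 -m pendant '[[[0.1,0.3,3,0,-0.3,0.4,1],[0,0,3,0,0,0,1],[0,0,3,0,0,0,1],[0,0,3,0,0,0,1],[0,0,2.5,0,0,0,1],[0,0,1.5,0,0,0,1],[0,0,0.8,0,0,0,1],[0,0,0,0,0,0,0.3],[0,0,0,0,0,0,0.3],[0,0,0,0,0,0,0.3],[0,0,0,0,0,0,0.3],[0,0,0,0,0,0,0.3]]]'
python3 -m pendant '[[[0,0,0,0,0,0,0.3],[0,0,-2,0,0,0,0.3],[0,0,-3,0,0,0,0.3],[0,0,-3,0,0,0,0.3],[0,0,-3,0,0,0,0.3],[0,0,-3,0,0,0,0.3],[0,0,0,0,0,0,0.3]]]'
python3 - <<'E'
from m import *
go(547.3,-214.8,170,-5.1)
E
```

```text
time_s: 16.3
tcp_pos: [0.4528, 0.1505, 0.0321]
orientation: [[-0.974, -0.226, 0.002], [-0.226, 0.974, 0.001], [-0.003, 0.001, -1.0]]
force: [-0.3, -1.9, 7.0]
gripper_width: 0.531
grasp_force: 62.6
time_s: 17.0
tcp_pos: [0.4539, 0.1508, 0.1748]
orientation: [[-0.974, -0.226, 0.008], [-0.226, 0.974, 0.003], [-0.008, 0.001, -1.0]]
force: [-0.6, 0.6, -2.3]
gripper_width: 0.527
grasp_force: 62.3
turn [ 0.1  0.4 18.1] shift cm [-12.55 -35.58   0.48]
```

```bash
python3 -m pendant '[[[0,0,0,0,0.4,6.1,0.3],[0,0,0,0,0,6,0.3],[0,0,0,0,0,6,0.3],[-1,-2.7,0,0,0,0,0.3],[-1.4,-4,0,0,0,0,0.3],[-1.5,-4.3,0,0,0,0,0.3],[-1.5,-4.3,0,0,0,0,0.3],[-1.5,-4.3,0,0,0,0,0.3],[-1.5,-4.3,0,0,0,0,0.3],[-1.5,-4.3,0,0,0,0,0.3],[-1.4,-4,0,0,0,0,0.3],[-1.0,-2.5,0,0,0,0,0.3]]]'
python3 -m pendant '[[[-0.2,-0.9,0,0,0,0,0.3],[0,0,0,0,0,0,0.3],[0,0,0,0,0,0,0.3]]]'
python3 - <<'E'
from m import *
go(547.3,-214.8,53,-5.1)
E
```

```text
time_s: 18.2
tcp_pos: [0.5435, -0.209, 0.1688]
orientation: [[-0.996, 0.09, -0.008], [0.09, 0.996, 0.0], [0.008, -0.0, -1.0]]
force: [0.5, 0.7, -1.3]
gripper_width: 0.526
grasp_force: 62.2
time_s: 18.5
tcp_pos: [0.5444, -0.2139, 0.1696]
orientation: [[-0.996, 0.088, -0.009], [0.088, 0.996, 0.001], [0.009, 0.001, -1.0]]
force: [-0.5, -0.5, -2.0]
gripper_width: 0.53
grasp_force: 62.2
turn [ 0.  -0.5  0.1] shift cm [-0.29 -0.06 11.66]
```

```bash
python3 -m pendant '[[[-0.2,0,2.5,0,-0.5,0,0.3],[0,0,2.5,0,0,0,0.3],[0,0,2.5,0,0,0,0.3],[0,0,2,0,0,0,0.3],[0,0,1.2,0,0,0,0.3],[0,0,0.7,0,0,0,0.3],[0,0,0.2,0,0,0,0.3],[0,0,0,0,0,0,0.3]]]'
python3 -m pendant '[[[0,0,0.15,0,0,0,0.3],[0,0,0,0,0,0,0.64],[0,0,0,0,0,0,0.64],[0,0,0,0,0,0,0.64],[0,0,-1,0,0,0,0.64],[0,0,-2.5,0,0,0,0.64],[0,0,-3,0,0,0,0.64],[0,0,-3,0,0,0,0.64],[0,0,-3,0,0,0,1],[0,0,-3,0,0,0,1],[0,0,0,0,0,0,1]]]'
python3 - <<'E'
from m import *
p,d,W=cam("wrist"); save(p,"w7.png"); np.save("w7.npy",W)
go(445.4,264,200,0.5)
# fits of tray packs, gauge tab, tee
q=W.reshape(-1,3)
r=q[(q[:,2]>.098)&(q[:,2]<.112)]; print("bar",rect(r[:,:2]))
r=q[(q[:,2]>.12)&(q[:,2]<.15)&(q[:,1]<-.28)]; print("tab/tee",len(r),np.round(r.min(0),3),np.round(r.max(0),3))
E
```

```text
time_s: 19.3
tcp_pos: [0.5474, -0.2154, 0.0549]
orientation: [[-0.996, 0.088, 0.002], [0.088, 0.996, -0.001], [-0.003, -0.001, -1.0]]
force: [0.5, 0.3, -1.7]
gripper_width: 0.534
grasp_force: 62.4
time_s: 20.4
tcp_pos: [0.5487, -0.217, 0.2137]
orientation: [[-0.996, 0.089, 0.011], [0.089, 0.996, -0.006], [-0.011, -0.005, -1.0]]
force: [-0.6, 0.6, 0.7]
gripper_width: 1.001
grasp_force: 0.0
turn [-0.2  0.4 -5.6] shift cm [ 9.82 48.14  1.11]
bar (array([ 535.4, -332.2]), 208.6, 90.8, -5.3)
tab/tee 5593 [ 0.478 -0.409  0.12 ] [ 0.583 -0.294  0.146]
```

View pics/w7.png

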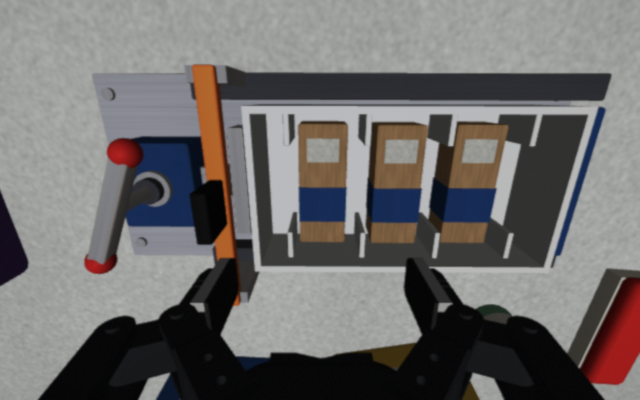

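All three cartons lie flat in their bays at (322,182), (397,182) and (472,182). Next is the yellow case.

```bash
python3 -m pendant '[[[0.3,2,0,0,0.4,-5.6,1],[0.8,4,0.1,0,0,0,1],[0.9,4.3,0.1,0,0,0,1],[0.9,4.3,0.1,0,0,0,1],[0.9,4.3,0.1,0,0,0,1],[0.9,4.3,0.1,0,0,0,1],[0.9,4.3,0.1,0,0,0,1],[0.9,4.3,0.1,0,0,0,1],[0.9,4.3,0.1,0,0,0,1],[0.9,4.3,0.1,0,0,0,1],[0.8,4,0.1,0,0,0,1],[0.6,3,0,0,0,0,1]]]'
python3 -m pendant '[[[0,0.7,0,0,0,0,1],[0,0,0,0,0,0,1],[0,0,0,0,0,0,1]]]'
python3 - <<'E'
from m import *
p,d,W=cam("wrist"); save(p,"w8.png")
for u in range(280,370,20):
    q=near(W,u,190,.012,.07)
    if q is not None: print(u,fit(q),np.median(p[160:220,u-5:u+5].reshape(-1,3),0))
go(445.4,264,24,0.5)
E
```

```text
time_s: 21.65
tcp_pos: [0.4461, 0.2596, 0.1973]
orientation: [[-1.0, -0.01, -0.007], [-0.01, 1.0, -0.001], [0.007, -0.001, -1.0]]
force: [0.6, -0.4, -0.1]
gripper_width: 1.001
grasp_force: 0.0
time_s: 21.95
tcp_pos: [0.4473, 0.2638, 0.1977]
orientation: [[-1.0, -0.009, -0.006], [-0.009, 1.0, -0.001], [0.006, -0.001, -1.0]]
force: [-0.3, -1.2, 0.8]
gripper_width: 1.002
grasp_force: 0.0
320 (4903, np.float64(0.0254), (array([445.4, 265.4]), 118.9, 46.6, 0.2)) [30.5 28.  15. ]
340 (4903, np.float64(0.0254), (array([445.4, 265.4]), 118.9, 46.6, 0.2)) [41. 41. 29.]
turn [-0.1 -0.3 -0. ] shift cm [ 0.21  0.04 17.38]
```

```bash
python3 -m pendant '[[[0.1,0.1,3,0,-0.3,0,1],[0,0,3,0,0,0,1],[0,0,3,0,0,0,1],[0,0,3,0,0,0,1],[0,0,2.5,0,0,0,1],[0,0,1.7,0,0,0,1],[0,0,1.2,0,0,0,1],[0,0,0,0,0,0,0.3],[0,0,0,0,0,0,0.3],[0,0,0,0,0,0,0.3],[0,0,0,0,0,0,0.3],[0,0,0,0,0,0,0.3]]]'
python3 -m pendant '[[[0,0,0,0,0,0,0.3],[0,0,-2,0,0,0,0.3],[0,0,-3,0,0,0,0.3],[0,0,-3,0,0,0,0.3],[0,0,-3,0,0,0,0.3],[0,0,-3,0,0,0,0.3],[0,0,0,0,0,0,0.3]]]'
python3 - <<'E'
from m import *
go(553.8,-142.3,190,-5.1)
E
```

```text
time_s: 23.2
tcp_pos: [0.4469, 0.266, 0.0254]
orientation: [[-1.0, -0.009, 0.003], [-0.009, 1.0, 0.0], [-0.003, 0.0, -1.0]]
force: [-0.0, -0.6, 6.7]
gripper_width: 0.523
grasp_force: 62.9
time_s: 23.9
tcp_pos: [0.448, 0.2668, 0.1685]
orientation: [[-1.0, -0.01, 0.008], [-0.01, 1.0, 0.003], [-0.008, 0.003, -1.0]]
force: [0.4, 0.8, -0.1]
gripper_width: 0.526
grasp_force: 62.0
turn [0.2 0.4 5.7] shift cm [-14.17 -39.8   -2.15]
```

```bash
python3 -m pendant '[[[0,0,-0.5,0,0.4,5.7,0.3],[-1,-2.7,-0.5,0,0,0,0.3],[-1.4,-4,-0.5,0,0,0,0.3],[-1.5,-4.2,-0.5,0,0,0,0.3],[-1.5,-4.2,0,0,0,0,0.3],[-1.5,-4.2,0,0,0,0,0.3],[-1.5,-4.2,0,0,0,0,0.3],[-1.5,-4.2,0,0,0,0,0.3],[-1.5,-4.2,0,0,0,0,0.3],[-1.4,-4,0,0,0,0,0.3],[-1.0,-2.7,0,0,0,0,0.3],[-0.3,-1.2,0,0,0,0,0.3]]]'
python3 -m pendant '[[[0,0,0,0,0,0,0.3],[0,0,0,0,0,0,0.3]]]'
python3 - <<'E'
from m import *
go(553.8,-142.3,88,-5.1)
E
```

```text
time_s: 25.1
tcp_pos: [0.5508, -0.1458, 0.1824]
orientation: [[-0.996, 0.093, -0.008], [0.093, 0.996, -0.0], [0.008, -0.001, -1.0]]
force: [-0.4, -0.9, -1.2]
gripper_width: 0.519
grasp_force: 62.0
time_s: 25.3
tcp_pos: [0.5502, -0.1421, 0.1829]
orientation: [[-0.996, 0.09, -0.008], [0.09, 0.996, 0.001], [0.008, 0.0, -1.0]]
force: [0.2, 0.6, -0.5]
gripper_width: 0.525
grasp_force: 62.0
turn [ 0.  -0.5 -0. ] shift cm [-0.36  0.01  9.49]
```

```bash
python3 -m pendant '[[[-0.3,0,2.5,0,-0.5,0,0.3],[0,0,2.5,0,0,0,0.3],[0,0,2,0,0,0,0.3],[0,0,1.2,0,0,0,0.3],[0,0,0.8,0,0,0,0.3],[0,0,0.4,0,0,0,0.3],[0,0,0.1,0,0,0,0.3],[0,0,0,0,0,0,0.3]]]'
python3 - <<'E'
from m import *
go(553.8,-142.3,86,-5.1)
E
```

```text
time_s: 26.1
tcp_pos: [0.554, -0.1437, 0.0891]
orientation: [[-0.996, 0.09, 0.003], [0.09, 0.996, -0.001], [-0.003, -0.001, -1.0]]
force: [-0.2, -0.7, -0.2]
gripper_width: 0.524
grasp_force: 62.0
turn [-0.1  0.2 -0.1] shift cm [0.04 0.13 0.31]
```

```bash
python3 -m pendant '[[[0,0.1,0.3,0,0,0,0.3],[0,0,0,0,0,0,0.3],[0,0,0,0,0,0,0.66],[0,0,0,0,0,0,0.66],[0,0,0,0,0,0,0.66],[0,0,-1,0,0,0,0.66],[0,0,-2.5,0,0,0,0.66],[0,0,-3,0,0,0,0.66],[0,0,-3,0,0,0,0.66],[0,0,-3,0,0,0,1],[0,0,-1,0,0,0,1],[0,0,0,0,0,0,1]]]'
python3 - <<'E'
from m import *
p,d,W=cam("wrist"); save(p,"w9.png"); np.save("w9.npy",W)
print(W[190,322]); q=near(W,322,215,.078,.089); print(fit(q) if q is not None else W[215,322])
E
```

```text
time_s: 27.3
tcp_pos: [0.5542, -0.1427, 0.2224]
orientation: [[-0.996, 0.09, 0.005], [0.09, 0.996, -0.002], [-0.006, -0.002, -1.0]]
force: [0.3, -0.3, -0.6]
gripper_width: 1.001
grasp_force: 0.0
[ 0.5489079  -0.14171788  0.08551723]
(6165, np.float64(0.0854), (array([ 552.6, -143.1]), 119.5, 46.8, -4.7))
```

View pics/w9.png

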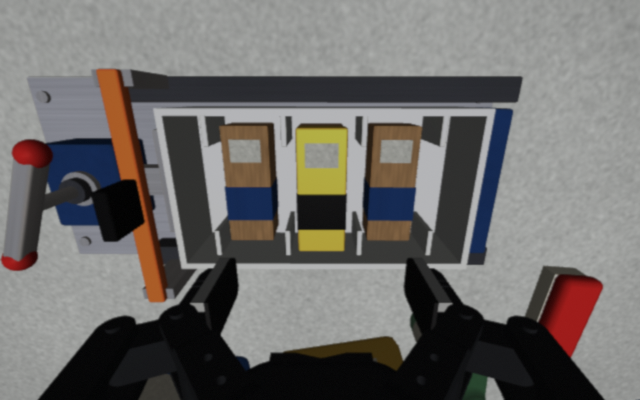

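The case lies flat on the middle carton at (322,185), with its top at about 85 mm, below the 90 mm rim. I'll check for any missed packs and locate the gauge tab and tee.

```bash
python3 - <<'E'
from m import *
robot.camera("top")
for n in("carton1","case1"):
    for c in ("top",):
        print(n,[(round(o["confidence"],2),np.round(o["bbox"][:2])) for o in robot.recognise(c,n)])
for f in("w7.npy","w9.npy"):
    W=np.load(f); q=W.reshape(-1,3); q=q[~np.isnan(q[:,0])]
    a=np.radians(-5.1); ex=np.array([np.cos(a),np.sin(a)]); ey=np.array([-np.sin(a),np.cos(a)]); o=np.array([.5538,-.142])
    l=np.column_stack([(q[:,:2]-o)@ex,(q[:,:2]-o)@ey,q[:,2]])
    b=l[(l[:,2]>.1)&(l[:,2]<.11)&(abs(l[:,0])>.04)&(l[:,1]>-.21)]; print("bar y",np.percentile(b[:,1],[3,50,97]).round(4))
    t=l[(l[:,2]>.138)&(l[:,2]<.15)&(l[:,1]>-.21)]; print("tab top",len(t),t.min(0).round(4),t.max(0).round(4))
    t=q[(q[:,2]>.125)&(q[:,2]<.137)&((q[:,:2]-o)@ey<-.2)]; print("tee",rect(t[:,:2]))
    x,y=o+ex*0+ey*np.median(b[:,1]); print(x,y)
E
```

```text
carton1 [(0.96, array([177., 256.])), (0.87, array([357., 201.])), (0.85, array([199., 200.])), (0.61, array([408., 218.])), (0.39, array([374., 211.]))]
case1 [(0.77, array([381., 200.]))]
bar y [-0.1724 -0.1585 -0.1481]
tab top 1032 [-0.022  -0.1667  0.138 ] [ 0.0178 -0.1542  0.1464]
tee (array([ 529.9, -375.1]), 114.9, 21.1, -29.2)
0.5397144536015269 -0.29982545265763094
bar y [-0.1723 -0.1577 -0.1468]
tab top 1087 [-0.022  -0.1668  0.138 ] [ 0.0183 -0.1536  0.1464]
tee (array([ 530.5, -374.1]), 114.9, 20.6, -28.4)
0.5397773457075116 -0.299120760428105
```

No other packs remain (177,256 and 199,200 are the pink and turquoise look-alikes). Going for the gauge tab.

```bash
python3 - <<'E'
from m import *
go(537.5,-301.7,200,-5.1);go(537.5,-301.7,134,-5.1)
E
python3 -m pendant '[[[0.2,-2,0,0,0.3,0,0.5],[0.2,-3,0.5,0,0,0,0.5],[0.2,-3.5,0.5,0,0,0,0.5],[0.1,-3.5,0.5,0,0,0,0.5],[0,-2.5,0.4,0,0,0,0.5],[0,-1.5,0,0,0,0,0.5],[0,0,0,0,0,0,0.5],[0,0,0,0,0,0,0.5]]]'
python3 - <<'E'
from m import *
go(537.5,-301.7,134,-5.1)
E
```

```text
turn [ 0.  -0.1 -0.1] shift cm [  0.11 -16.02   1.88]
turn [ 0.  -0.1 -0.1] shift cm [  0.11 -16.02   8.48]
time_s: 28.3
tcp_pos: [0.5321, -0.3004, 0.2011]
orientation: [[-0.996, 0.09, -0.004], [0.09, 0.996, 0.001], [0.004, 0.0, -1.0]]
force: [0.1, 0.2, 0.7]
gripper_width: 0.498
grasp_force: 0.0
turn [ 0.  -0.2 -0.1] shift cm [-0.55 -0.08  6.71]
```

```bash
python3 -m pendant '[[[-0.4,-0.1,2,0,-0.2,0,0.5],[0,0,2,0,0,0,0.5],[0,0,1.5,0,0,0,0.5],[0,0,0.8,0,0,0,0.5],[0,0,0.4,0,0,0,0.5],[0,0,0,0,0,0,0.3],[0,0,0,0,0,0,0],[0,0,0,0,0,0,0],[0,0,0,0,0,0,0],[0,0,0,0,0,0,0],[0,0,0,0,0,0,0]]]'
python3 - <<'E'
from m import *
s=robot.read_state(); print(s["tcp_pos"],s["gripper_width"],s["force"],s["wrist_torque"])
o=np.array([.5538,-.142]); a=np.radians(-5.1); ey=np.array([-np.sin(a),np.cos(a)])
print("local y",(s["tcp_pos"][:2]-o)@ey)
E
```

```text
time_s: 29.4
tcp_pos: [0.5364, -0.3027, 0.1356]
orientation: [[-0.996, 0.09, 0.001], [0.09, 0.996, -0.001], [-0.002, -0.001, -1.0]]
force: [-0.2, 3.2, 6.6]
gripper_width: 0.127
grasp_force: 59.9
[ 0.53638631 -0.30272013  0.1355794 ] 0.12710280864884463 [-0.23665859  3.15529634  6.63686196] [ 0.42482484  0.0009096  -0.07516585]
local y -0.1616318271616712
```

```bash
python3 -m pendant '[[[0,1.5,0,0,0,0,0],[0,2.5,0,0,0,0,0],[0,3,0,0,0,0,0],[0,3,0,0,0,0,0],[0,3,0,0,0,0,0],[0,3,0,0,0,0,0],[0,3,0,0,0,0,0],[0,3,0,0,0,0,0],[0,3,0,0,0,0,0],[0,2.5,0,0,0,0,0],[0,1.5,0,0,0,0,0],[0,0,0,0,0,0,0]]]'
python3 - <<'E'
from m import *
s=robot.read_state(); o=np.array([.5364,-.3027]); a=np.radians(-5.1); ey=np.array([-np.sin(a),np.cos(a)]);ex=np.array([np.cos(a),np.sin(a)])
print("moved",(s["tcp_pos"][:2]-o)@ey,(s["tcp_pos"][:2]-o)@ex,s["force"])
E
```

```text
time_s: 30.6
tcp_pos: [0.563, -0.0117, 0.1356]
orientation: [[-0.996, 0.088, 0.003], [0.088, 0.996, -0.001], [-0.003, -0.0, -1.0]]
force: [0.1, 2.3, 7.5]
gripper_width: 0.13
grasp_force: 60.2
moved 0.2922115359917288 0.0006512091917838614 [0.10004287 2.29783469 7.47364345]
```

```bash
python3 -m pendant '[[[0,1,0,0,0,0,0],[0,1,0,0,0,0,0],[0,0.5,0,0,0,0,0],[0,0,0,0,0,0,0]]]'; python3 -m pendant '[[[0,0.3,0,0,0,0,0],[0,0.3,0,0,0,0,0],[0,0.3,0,0,0,0,0],[0,0,0,0,0,0,0]]]';  python3 -m pendant '[[[0,0.3,0,0,0,0,0],[0,0.2,0,0,0,0,0],[0,0,0,0,0,0,0]]]'
```

```text
time_s: 31.0
tcp_pos: [0.5652, 0.0118, 0.1356]
orientation: [[-0.996, 0.09, 0.003], [0.09, 0.996, -0.001], [-0.003, -0.001, -1.0]]
force: [0.2, 2.3, 6.4]
gripper_width: 0.127
grasp_force: 60.2
time_s: 31.4
tcp_pos: [0.5659, 0.0201, 0.1356]
orientation: [[-0.996, 0.09, 0.003], [0.09, 0.996, -0.001], [-0.003, -0.001, -1.0]]
force: [-0.3, 0.3, 7.3]
gripper_width: 0.127
grasp_force: 60.2
time_s: 31.7
tcp_pos: [0.5661, 0.0212, 0.1356]
orientation: [[-0.996, 0.09, 0.002], [0.09, 0.996, -0.007], [-0.002, -0.007, -1.0]]
force: [-2.5, -18.2, 7.5]
gripper_width: 0.129
grasp_force: 60.5
```

The end stop is reached (about 0.325 m travelled, 18 N reaction). Releasing and lifting.

```bash
python3 -m pendant '[[[0,-0.3,0,0,0,0,0],[0,0,0,0,0,0,0],[0,0,0,0,0,0,0.4],[0,0,0,0,0,0,0.4],[0,0,0,0,0,0,0.4],[0,0,-1.5,0,0,0,0.4],[0,0,-3,0,0,0,0.4],[0,0,-3,0,0,0,0.4],[0,0,-2,0,0,0,0.4],[0,0,0,0,0,0,0.4]]]'
python3 - <<'E'
from m import *
p,d,W=cam("wrist"); q=W.reshape(-1,3); q=q[~np.isnan(q[:,0])]
a=np.radians(-5.1); ey=np.array([-np.sin(a),np.cos(a)]); ex=np.array([np.cos(a),np.sin(a)]); o=np.array([.5538,-.142]);
l=np.column_stack([(q[:,:2]-o)@ex,(q[:,:2]-o)@ey,q[:,2]])
t=l[(l[:,2]>.138)&(l[:,2]<.15)]; print("tab top",len(t),t.min(0).round(4),t.max(0).round(4))
go(530.2,-375,205,-28.8); print(robot.read_state()["q"])
E
```

```text
time_s: 32.7
tcp_pos: [0.5666, 0.0222, 0.2322]
orientation: [[-0.996, 0.09, 0.006], [0.09, 0.996, -0.001], [-0.006, -0.001, -1.0]]
force: [0.3, 0.6, 0.4]
gripper_width: 0.4
grasp_force: 0.0
tab top 927 [-0.0213  0.1574  0.138 ] [0.1999 0.4795 0.1461]
turn [-0.   0.1 23.6] shift cm [-16.03 -36.52   2.51]
[-9.56234679e-02  4.34644312e-01  1.44712131e+00 -8.23632798e-04
  1.25749676e+00 -1.57623982e+00]
```

The gauge is at its end stop (tab moved about 0.324 m from a start of about 0.01). Now to the T-handle.

```bash
python3 -m pendant '[[[0,0,0,0,0,7.9,0.6],[0,0,0,0,0,7.9,0.6],[0,0,0,0,0,7.8,0.6],[-1.2,-2.7,0.2,0,0,0,0.6],[-1.8,-4,0.2,0,0,0,0.6],[-1.9,-4.3,0.2,0,0,0,0.6],[-1.9,-4.3,0.3,0,0,0,0.6],[-1.9,-4.3,0.3,0,0,0,0.6],[-1.9,-4.3,0.3,0,0,0,0.6],[-1.9,-4.3,0.3,0,0,0,0.6],[-1.8,-4,0.3,0,0,0,0.6],[-1.2,-2.9,0.2,0,0,0,0.6]]]'
python3 -m pendant '[[[-0.5,-1.4,0.2,0,0,0,0.6],[0,0,0,0,0,0,0.6],[0,0,0,0,0,0,0.6]]]'
python3 - <<'E'
from m import *
p,d,W=cam("wrist"); q=W.reshape(-1,3); q=q[~np.isnan(q[:,0])]
t=q[(q[:,2]>.122)&(q[:,2]<.137)&(np.hypot(q[:,0]-.53,q[:,1]+.375)<.07)]; print("tee",len(t),rect(t[:,:2]))
go(530.2,-375,128,-28.8)
s=robot.read_state(); print(s["q"],s["wrist_torque"])
E
```

```text
time_s: 33.95
tcp_pos: [0.5309, -0.3625, 0.204]
orientation: [[-0.876, 0.483, -0.003], [0.483, 0.876, 0.001], [0.003, -0.0, -1.0]]
force: [0.3, 0.6, 0.3]
gripper_width: 0.599
grasp_force: 0.0
time_s: 34.25
tcp_pos: [0.5299, -0.3734, 0.2038]
orientation: [[-0.877, 0.481, -0.001], [0.481, 0.877, 0.001], [0.002, 0.0, -1.0]]
force: [0.5, 0.7, -0.1]
gripper_width: 0.601
grasp_force: 0.0
tee 3217 (array([ 529.8, -376.1]), 114.8, 21.3, -29.3)
turn [ 0.  -0.   0.1] shift cm [-0.09 -0.18  7.63]
[-7.31156196e-01  6.08030878e-01  1.22304455e+00 -8.38954439e-05
  1.31139091e+00 -1.80119039e+00] [-0.00198607 -0.01483398  0.02450669]
```

```bash
python3 -m pendant '[[[-0.05,-0.2,2,0,0,0.4,0.6],[0,0,2.5,0,0,0,0.6],[0,0,1.8,0,0,0,0.6],[0,0,1,0,0,0,0.6],[0,0,0.4,0,0,0,0.6],[0,0,0,0,0,0,0.3],[0,0,0,0,0,0,0],[0,0,0,0,0,0,0],[0,0,0,0,0,0,0],[0,0,0,0,0,0,0],[0,0,0,0,0,0,0]]]'
python3 - <<'E'
from m import *
s=robot.read_state(); print(s["tcp_pos"],s["gripper_width"],s["force"],s["wrist_torque"]); go(530,-375.7,128,-29.1)
E
```

```text
time_s: 35.4
tcp_pos: [0.5305, -0.3759, 0.1291]
orientation: [[-0.873, 0.487, 0.003], [0.487, 0.873, -0.0], [-0.002, 0.001, -1.0]]
force: [2.6, 5.5, 1.8]
gripper_width: 0.154
grasp_force: 59.8
[ 0.53054637 -0.37593514  0.12906532] 0.15352633896502188 [2.63486698 5.48717263 1.84863278] [ 0.78021549 -0.37287599 -0.07684471]
turn [ 0.1  0.1 -0.1] shift cm [ 0.06 -0.01  0.11]
```

```bash
cat > t.py <<'E'
from m import *
s=robot.read_state(); R=s["orientation"]; print("yaw",np.degrees(np.arctan2(-R[1,0],-R[0,0])).round(1),"tcp",s["tcp_pos"].round(4),"F",s["force"].round(1),"Tz",s["wrist_torque"].round(3),"q6",s["q"][5].round(2),"w",round(s["gripper_width"],3))
E
python3 -m pendant '[[[0,0,0,0,0,4,0],[0,0,0,0,0,6,0],[0,0,0,0,0,6,0],[0,0,0,0,0,6,0],[0,0,0,0,0,6,0]]]' >/dev/null; python3 t.py
python3 -m pendant '[[[0,0,0,0,0,6,0],[0,0,0,0,0,6,0],[0,0,0,0,0,6,0],[0,0,0,0,0,6,0],[0,0,0,0,0,6,0]]]'>/dev/null; python3 t.py
```

```text
yaw -57.3 tcp [ 0.5309 -0.3755  0.129 ] F [5.6 6.3 2.7] Tz [ 0.886 -0.564  0.351] q6 -1.31 w 0.15
yaw -87.3 tcp [ 0.5315 -0.3753  0.1291] F [6.7 7.  1.1] Tz [ 1.006 -0.896  0.318] q6 -0.78 w 0.155
```

```bash

python3 -m pendant '[[[0,0,0,0,0,6,0],[0,0,0,0,0,6,0],[0,0,0,0,0,6,0],[0,0,0,0,0,6,0],[0,0,0,0,0,6,0]]]'>/dev/null; python3 t.py
python3 -m pendant '[[[0,0,0,0,0,5,0],[0,0,0,0,0,5,0],[0,0,0,0,0,5,0],[0,0,0,0,0,5,0]]]'>/dev/null; python3 t.py
python3 -m pendant '[[[0,0,0,0,0,5,0],[0,0,0,0,0,5,0],[0,0,0,0,0,5,0],[0,0,0,0,0,5,0]]]'>/dev/null; python3 t.py
python3 -m pendant '[[[0,0,0,0,0,5,0],[0,0,0,0,0,5,0],[0,0,0,0,0,5,0],[0,0,0,0,0,5,0]]]'>/dev/null; python3 t.py
```

```text
yaw -117.3 tcp [ 0.5321 -0.3754  0.1291] F [ 9.3  4.9 -0.3] Tz [ 0.909 -1.224  0.337] q6 -0.26 w 0.153
yaw -137.3 tcp [ 0.5325 -0.3756  0.1291] F [10.7  5.1 -1.1] Tz [ 0.824 -1.401  0.31 ] q6 0.09 w 0.151
yaw -157.3 tcp [ 0.5327 -0.376   0.1291] F [12.4  3.9 -1.9] Tz [ 0.651 -1.564  0.401] q6 0.44 w 0.154
yaw -177.3 tcp [ 0.5328 -0.3764  0.1291] F [13.1  1.9 -2.3] Tz [ 0.364 -1.643  0.376] q6 0.79 w 0.151
```

```bash

for i in 1 2; do python3 -m pendant '[[[0,0,0,0,0,5,0],[0,0,0,0,0,5,0]]]'>/dev/null; python3 t.py; python3 -m pendant '[[[0,0,0,0,0,5,0],[0,0,0,0,0,5,0]]]'>/dev/null; python3 t.py; done
```

```text
yaw 172.7 tcp [ 0.5328 -0.3766  0.1291] F [12.9  1.6 -2.4] Tz [ 0.367 -1.627  0.328] q6 0.96 w 0.157
yaw 162.7 tcp [ 0.5328 -0.3769  0.1291] F [11.1  0.1 -2.6] Tz [ 0.312 -1.642  0.424] q6 1.14 w 0.154
yaw 152.7 tcp [ 0.5327 -0.377   0.1291] F [12.2 -0.7 -3.6] Tz [ 0.167 -1.624  0.328] q6 1.31 w 0.151
yaw 142.7 tcp [ 0.5326 -0.3772  0.1291] F [11.3 -1.3 -3.4] Tz [ 0.093 -1.576  0.308] q6 1.49 w 0.154
```

```bash

for i in 1 2; do python3 -m pendant '[[[0,0,0,0,0,5,0],[0,0,0,0,0,5,0]]]'>/dev/null; python3 t.py; python3 -m pendant '[[[0,0,0,0,0,5,0],[0,0,0,0,0,5,0]]]'>/dev/null; python3 t.py; done
```

```text
yaw 132.7 tcp [ 0.5325 -0.3774  0.1291] F [11.3 -1.2 -3.4] Tz [-0.008 -1.472  0.431] q6 1.66 w 0.151
yaw 122.7 tcp [ 0.5323 -0.3775  0.1291] F [10.4 -1.4 -2.5] Tz [-0.062 -1.304  0.482] q6 1.84 w 0.153
yaw 112.7 tcp [ 0.5321 -0.3776  0.1291] F [ 9.5 -1.7 -2.9] Tz [-0.07  -1.235  0.47 ] q6 2.01 w 0.151
yaw 102.7 tcp [ 0.5319 -0.3777  0.1291] F [ 9.4 -2.2 -1.9] Tz [-0.159 -1.175  0.532] q6 2.18 w 0.148
```

```bash

for i in 1 2; do python3 -m pendant '[[[0,0,0,0,0,3,0],[0,0,0,0,0,3,0]]]'>/dev/null; python3 t.py; python3 -m pendant '[[[0,0,0,0,0,3,0],[0,0,0,0,0,3,0]]]'>/dev/null; python3 t.py; done
```

```text
yaw 96.8 tcp [ 0.5318 -0.3777  0.1291] F [ 8.1 -1.8 -1.7] Tz [-0.127 -1.105  0.467] q6 2.29 w 0.155
yaw 90.8 tcp [ 0.5316 -0.3777  0.1291] F [ 8.3 -2.3 -1. ] Tz [-0.147 -0.985  0.533] q6 2.39 w 0.151
yaw 84.8 tcp [ 0.5315 -0.3777  0.1291] F [ 6.7 -2.2 -1.6] Tz [-0.105 -0.924  0.576] q6 2.5 w 0.153
yaw 78.8 tcp [ 0.5314 -0.3777  0.1291] F [ 6.4 -2.  -2. ] Tz [-0.101 -0.851  0.524] q6 2.6 w 0.154
```

```bash

for i in 1 2 3 ; do python3 -m pendant '[[[0,0,0,0,0,1,0]]]'>/dev/null; python3 t.py; done
python3 -m pendant '[[[0,0,0,0,0,0,0.6],[0,0,0,0,0,0,0.6],[0,0,0,0,0,0,0.6],[0,0,-1.5,0,0,0,0.6],[0,0,-3,0,0,0,0.6],[0,0,-3,0,0,0,0.6],[0,0,-3,0,0,0,0.6],[0,0,-2,0,0,0,0.6],[0,0,0,0,0,0,0.6]]]'
python3 - <<'E'
from m import *
p,d,W=cam("wrist"); q=W.reshape(-1,3); q=q[~np.isnan(q[:,0])]
t=q[(q[:,2]>.122)&(q[:,2]<.137)&(np.hypot(q[:,0]-.53,q[:,1]+.375)<.07)]; print("tee",len(t),rect(t[:,:2]))
print(robot.read_state()["q"])
E
```

```text
yaw 77.8 tcp [ 0.5314 -0.3777  0.1291] F [ 6.7 -2.  -2.6] Tz [-0.109 -0.894  0.573] q6 2.62 w 0.155
yaw 76.9 tcp [ 0.5314 -0.3777  0.1291] F [ 6.8 -1.3 -1.2] Tz [-0.044 -0.871  0.571] q6 2.64 w 0.155
yaw 75.9 tcp [ 0.5313 -0.3777  0.1291] F [ 6.6 -1.5 -1.4] Tz [-0.066 -0.861  0.551] q6 2.65 w 0.152
time_s: 41.7
tcp_pos: [0.5302, -0.3777, 0.2565]
orientation: [[-0.245, -0.97, 0.005], [-0.97, 0.245, -0.005], [0.004, -0.006, -1.0]]
force: [-0.3, -0.3, 1.0]
gripper_width: 0.601
grasp_force: 0.0
tee 2145 (array([ 530.9, -378.2]), 114.7, 21.4, 76.6)
[-7.36283842e-01  5.76590533e-01  1.14126879e+00 -7.02553155e-04
  1.42012253e+00  2.65270712e+00]
```

Torque rose about 0.22 N·m and the handle holds its angle (76.6°). One final look.

```bash
python3 -m pendant '[[[0,0,-2,0,0,0,0.6],[0,0,-2,0,0,0,0.6],[0,0,0,0,0,0,0.6]]]' | head -1; python3 - <<'E'
from m import *
p,d,W=cam("top"); save(p,"end.png",(120,520,80,330),2)
p,d,W2=cam("scene"); q=W2.reshape(-1,3); q=q[~np.isnan(q[:,0])]
a=np.radians(-5.1); ey=np.array([-np.sin(a),np.cos(a)]); ex=np.array([np.cos(a),np.sin(a)]); o=np.array([.5538,-.142])
for n,Q in(("scene",q),("top",W.reshape(-1,3)[~np.isnan(W.reshape(-1,3)[:,0])])):
    l=np.column_stack([(Q[:,:2]-o)@ex,(Q[:,:2]-o)@ey,Q[:,2]])
    i=l[(abs(l[:,0])<.06)&(abs(l[:,1]-.005)<.125)]; print(n,len(i),np.percentile(i[:,2],[1,50,99]).round(4),i[:,2].max())
E
```

```text
time_s: 42.05
scene 3308 [0.0157 0.0602 0.5884] 0.5990317007709872
top 3678 [0.0133 0.0583 0.0865] 0.6040970653829191
```

View pics/end.png

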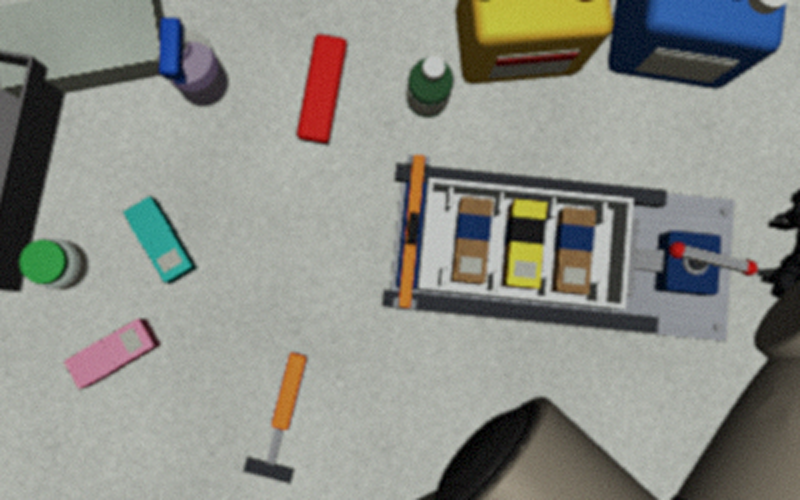

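The final view shows all four packs flat in the tray, the gauge bar at the far stop (410,230), the jaw pressing on the tray at (650,260), and the bystanders undisturbed.

```bash
python3 -c "
from bench import robot
print(robot.close_job())"
```

```text
the job is handed in; nothing more can be done
None
```

The job is handed in: all three cartons and the one blade case present lie flat below the rim, the gauge bar went right across to its end stop, and the vise was then tightened to a torque rise of about 0.22 N·m, estimated from noisy readings; the judging result was not shown.

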